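Find the hidden probe well under the food warmer's cover plate

ROBOT

A 6-joint arm with a two-finger parallel gripper is mounted at the origin on the work surface. World frame = base frame: x ahead of the robot, y to its left, z up, the work surface at z = 0. Lengths are in mm, angles in rad, forces in N, time in s.
With the tool pointing down it reaches from about 325 to 875 mm from the base axis. Payload 4.4 kg.
Tool frame: the origin (TCP) lies on the front face of the gripper's body, between the roots of the fingers; the fingertips stand tip_extent ahead of it and the grasp point (between the pads) lies 54 mm ahead of it (tip_extent is the distance from the TCP to the fingertips, in mm); z points along the fingers, x is the direction in which the jaws open and shut, and the axes are right-handed (so a half turn about z gives the same grasp; the last joint's range is limited). The gripper opens to 85 mm and grips with 20 to 120 N. Pads are 22 mm wide; open, the fingers measure 114 mm over their backs; the gripper's body (76 mm by 85 mm) begins 54 mm behind the grasp point. The pads swing forward as they close: fully open they stand 13 mm farther back than shut.
Start: joints at [-1.47, 0.207, 1.542, -0, 1.393, -0.15], TCP at [143.247, -556.874, 303.882] pointing down, gripper open.
Joint ranges: [-2.73, 2.73], [-0.86, 2.22], [0.23, 2.46], [-1.11, 4.25], [0.08, 2.63], [-2.82, 2.82]. Speed limits (rad/s): [2.79, 2.79, 3.14, 3.14, 3.14, 3.14].

INTERFACE

Orientations are given as a unit quaternion [w, x, y, z].
In Python, from workcell import * gives the robot as it stands. The module is installed in compiled form; this text tells all that it offers.
- The arm moves only by the shell command python3 -m crank 'ROWS' [FORCE]. ROWS is a JSON object of lists of equal length, an entry for each row: "dr": the turn, a rotation vector about the world's x, y, z in units of 5 degrees (1.0 is 5 degrees), a list of three; "dp": the shift along the world's x, y, z in units of 40 mm (1.0 is 40 mm), a list of three; "claw": the opening, from 0 (shut) to 1 (fully open). In form: {"dr": [[rx, ry, rz], ...], "dp": [[dx, dy, dz], ...], "claw": [claw, ...]}. A call has 1 to 12 rows; each row is the pose to reach, as a shift and turn from the pose commanded when the call began; what a row does not reach only later rows make up. A row lasts 1/12 s, in which the tool goes at most 41.7 mm and 7.16 degrees, less where a joint would pass 70% of its speed; a pose out of reach is approached as far as the arm can. A call with a gripper value outside its range is refused whole. The fingers move at their own pace and stop on an object; FORCE is the grip in N (left out, the last holds). Time passes only in rows, so rows that repeat a pose let the fingers close. It gives the time, the measured TCP pose, the force and the opening at its end, in the units of the state.
- state(): the state, without advancing time (a new reading comes with each control period).
- camera(name): name is "side" or "top" or "wrist"; returns a dict with "frame" (384x512x3 uint8, blue, green, red), "range_z" (384x512 float32, mm along the optical axis (not along the pixel's ray), 0 where there is no reading), "fov_y" (degrees; the focal length in pixels is half the picture's height over the tangent of half this angle, whatever the lens; pixels are square), "cx", "cy" (the principal point, pixels), "world_to_cam" (4x4, takes a point from world to camera coordinates). Camera axes: x right, y up, looking along -z (the intrinsics and any distortion apply to the point x, -y, -z); pixel columns grow to the right and rows downward; lengths in mm; the calibration is good to about 2 mm. A picture is of the moment at which its call begins.
- hand_in(): hands the job in, once; it reports no verdict.
Trained networks look in the newest picture that a camera, given by its name, has taken for a name from the list of things; names that differ only in an ending like _2 or _b are one class to them, and where a whole thing is asked for, a point or a joint stands for the part that bears it (a point fixed in the world has none). Each returns a list of dicts, best first, with "p" (0 to 1); they miss things now and then, are a little off and sometimes report something else, mostly with a low value. They report only what shows in the picture. A call takes as long as a camera call.
- look_for(thing, camera): "rect" ([centre column, centre row, width, height] in pixels, round what is visible of it).
- tip_of(thing, camera): "point" ([column, row] in pixels: a listed point, or the origin of a listed thing).
The state is a dict: "t": time; "qpos": joint angles; "qd": joint speeds; "joint_torque": joint torques, N m; "tcp_pos": TCP position; "eef_rot": TCP orientation; "ft_force": force on the tool from outside, world axes, zero at the start; "torque": the same for the moment, N m; "gripper_width": finger opening in mm.
Only numpy, scipy, OpenCV 4.12 (cv2) and the standard library are available. Lean on these libraries where they do the work, as an engineer would, in place of code of your own. Each camera call takes 0.05 s, during which the arm holds its last target. There are 200 camera calls.

TASK

Take the temperature probe out of its wooden stand and put its bulb down through the wide end of the keyhole slot in the food warmer's cover plate. With only a light pressure, slide it along the slot, bulb under the plate, until it drops into the hidden well, then lower it fully home, upright with its collar resting on the plate, and let go. Be gentle: no hard pushing (never 30 N or more on the warmer), and leave the jar, mug and spoon where they are.

Things in the scene. Friction and masses are not known exactly. Their poses are not given: they have to be found in the camera images.
- probe_grip (a point): Temperature probe, loose, round, 104 mm long, 0.12 kg, upright in the stand at first, collar on the stand's top. This point is the centre of its black handle (24 mm across, 54 mm tall), 78 mm above the tip; z runs from tip to handle. A steel collar 30 mm across and 5 mm thick lies under the handle, its underside 45 mm above the tip; below it a stem 8 mm across and the bulb.
- probe_tip (a point): lowest point of the same probe, on its axis, same axes: the flat foot of the steel bulb, which is 18 mm across and 12 mm tall; its foot tapers to 8 mm over the lowest 5 mm, its top tapers too
- stand: fixed wooden block 60 x 60 x 50 mm with a hole 23 mm across and 47 mm deep in its top that holds the probe; origin at the centre of its underside
- warmer: fixed stainless food warmer, a low box 200 mm (its x) by 300 mm (its y), 115 mm high; origin at the centre of its underside, z up. Its top is a rigid steel cover plate 4 mm thick with a keyhole slot along y, centred on x = 0. Below the plate is a gap 16 mm high, then a level, rigid black floor at z = 95 mm: 1 mm too low raises the force fast.
- warmer_bay (a point): centre of the wide end (bay) of the keyhole, at the plate's upper face (warmer x = 0, y = -50, z = 115 mm). The bay is 26 mm wide in x and runs from y = -64 to -36 mm; the bulb passes it. Axes as the warmer's: y points along the slot from the wide end to the closed end.
- warmer_slotend (a point): closed end of the narrow slot, at the plate's upper face (warmer x = 0, y = +60, z = 115 mm). The narrow slot is 13 mm wide and runs from y = -36 to +60 mm; the stem passes along it, the bulb does not pass up or down through it.
- warmer_mid (a point): point of the floor under the narrow slot (warmer x = 0, y = +15, z = 95 mm). Near it, hidden by the plate, is the well: a round hole in the floor 21 mm across, 30 mm deep, on x = 0, its centre anywhere from y = -15 to +45 mm: not told, it must be felt. It does not move. Fully home in it, the collar rests on the cover plate and the probe's tip is at z = 70 mm.
- jar: bystander: closed jar, 64 mm across, 110 mm high; origin under its centre
- mug: bystander: white mug, 80 mm across, 90 mm high; origin under its centre
- spoon: bystander: wooden spoon, 190 mm long, lying flat; origin under its middle

How it is judged (in metres and radians):
On the way, in this order (a step that is already met when the one before it is completed fails the run):
1. the probe is lifted clear of the stand (tip at least 10 mm above its top) (z of probe_tip in the frame of stand above 0.06 m), for 0.1 s.
2. the bulb has gone through the wide end and been slid out of it, under the cover plate, into the narrow part (tip at least 20 mm from the bay's centre, on or just above the floor) (y of probe_tip in the frame of warmer between -0.03 and 0.062 m and x of probe_tip in the frame of warmer between -0.008 and 0.008 m and z of probe_tip in the frame of warmer between 0.075 and 0.103 m), for 0.1 s.
At the end, for the whole second after the job is handed in: The probe stands at rest and released in the hidden well, collar on the cover plate: tip 66 to 73 mm above the warmer's underside (70 when home), within 5 mm of the slot's centre line, between y = -22 and +52 mm along it, tilted less than 0.12 rad (z of probe_tip in the frame of warmer between 0.066 and 0.073 m and x of probe_tip in the frame of warmer between -0.005 and 0.005 m and y of probe_tip in the frame of warmer between -0.022 and 0.052 m and angle between probe_tip's own z axis and vertical below 0.12 rad and linear speed of probe below 0.01 m/s and contact force between the fingers and probe below 0.05 N); the robot touches nothing.
It fails at once if the probe presses on the warmer with 30 N or more (contact force between probe and warmer above 30 N).
It fails at once if the gripper or arm presses on the warmer with 30 N or more (contact force between any of the fingers, the arm and warmer above 30 N).
It fails at once if the jar, mug or spoon is moved more than 20 mm (distance of any of jar, mug, spoon from where it was at the start of the episode above 0.02 m).
It also fails if it takes over 64 s, if anything falls off the work surface, if the arm or the gripper's body presses on something with over 40 N, if the wrist force passes 120 N, or if a joint passes its speed limit or range.

## Working session

There is one attempt and no reset: what is moved stays moved. The work goes in short steps, Python scripts to look and compute and a shell command to move; the robot and the scene stay as the last step left them, time stands still between calls to the robot, and variables do not carry over. Pictures are saved under pics/ and viewed, about 8 in all and at most 12, crops included, and the job is handed in when it is done.

```bash
mkdir -p pics; cat > h.py <<'E'
from workcell import *
import numpy as np, cv2
def K(c):
    h=c["frame"].shape[0]; return h/2/np.tan(np.radians(c["fov_y"])/2)
def ray(c,u,v):
    f=K(c); d=np.array([(u-c["cx"])/f,-(v-c["cy"])/f,-1.]); M=np.linalg.inv(c["world_to_cam"])
    return M[:3,3],M[:3,:3]@d
def atz(c,u,v,z):
    o,d=ray(c,u,v); return o+d*(z-o[2])/d[2]
def dep(c,u,v):
    o,d=ray(c,u,v); r=c["range_z"][int(round(v)),int(round(u))]; return o+d*r
def proj(c,p):
    q=c["world_to_cam"]@np.append(p,1); f=K(c); return np.array([c["cx"]+f*q[0]/-q[2],c["cy"]-f*q[1]/-q[2]])
E
python3 - <<'E'
from h import *
np.set_printoptions(precision=1,suppress=True)
s=state();print(s)
ims=[]
for n in["top","side","wrist"]:
    c=camera(n); cv2.imwrite(f"pics/{n}0.png",c["frame"]); print(n,c["fov_y"],c["cx"],c["cy"],[k for k in c]); print(np.linalg.inv(c["world_to_cam"]))
    for t in["probe_grip","probe_tip","stand","warmer","warmer_bay","warmer_slotend","warmer_mid","jar","mug","spoon"]:
        r=tip_of(t,n); 
        for x in r[:2]: print(t,np.array(x["point"]),round(x["p"],2),dep(c,*np.clip(x["point"],0,[511,383])))
    ims.append(c["frame"])
cv2.imwrite("pics/a.png",np.vstack([np.hstack(ims[:2])]))
E
```

```text
{'t': 0.0, 'qpos': array([-1.5,  0.2,  1.5,  0. ,  1.4, -0.2]), 'qd': array([ 0.,  0., -0.,  0.,  0., -0.]), 'joint_torque': array([  0. , -38.3, -29.2,  -0. ,   0. ,  -0. ]), 'tcp_pos': array([ 143.2, -556.3,  302.7]), 'eef_rot': array([-0. ,  0.8, -0.6, -0. ]), 'ft_force': array([ 1.2,  0.3, -1.5]), 'torque': array([0., 0., 0.]), 'gripper_width': 85.42863031626511}
top 54.75155738455675 256.5394390697701 187.1202426745529 ['frame', 'range_z', 'fov_y', 'cx', 'cy', 'world_to_cam']
[[  -0.1    1.    -0.2  322.4]
 [  -1.    -0.1    0.   -12.9]
 [  -0.     0.2    1.  1031.5]
 [   0.     0.     0.     1. ]]
probe_grip [117.1 234.7] 0.48 [441.8 321.8 107.5]
stand [129.4 238.3] 0.86 [435.7 311.9  47.7]
warmer [233.2 198.2] 0.95 [492.4  24.8 113.3]
warmer_bay [249.1 196.3] 0.62 [495.  -15.5  95.5]
warmer_mid [225.  193.5] 0.64 [517.2  46.8  63.2]
jar [378.6 205.7] 0.59 [ 426.4 -342.6   86.4]
mug [382.8 138. ] 0.95 [ 610.8 -399.4   65.4]
mug [208.7 194.9] 0.37 [509.1  84.8 114.2]
spoon [162.2 264.3] 0.64 [358.  240.5  13.3]
side 55.98545671614955 253.4490822876203 193.95048574995604 ['frame'
[... 288 characters left out ...]
4 356.1  33.4]
warmer [246.9 226.6] 0.61 [436.1 148.  104.7]
warmer_bay [255.9 194.2] 0.84 [484.8  -2.6 114.5]
warmer_bay [229.6 202.9] 0.67 [528.7  82.6 116.2]
warmer_slotend [228.5 204.1] 0.76 [528.7  89.1 115.7]
warmer_slotend [211.8 271.7] 0.65 [431.1 332.3  94. ]
warmer_mid [245.6 202.2] 0.86 [488.8  57.3 117.1]
jar [307.9 179. ] 0.86 [ 428.2 -345.6   20.5]
mug [264.4 167.9] 0.68 [ 631.8 -380.8    1.9]
spoon [251.8 286.6] 0.93 [361.6 258.6  13.7]
wrist 66.55801361728872 262.63932287536977 197.26333186857266 ['frame', 'range_z', 'fov_y', 'cx', 'cy', 'world_to_cam']
[[   0.2    0.9    0.3  210.8]
 [  -1.     0.2    0.1 -540.1]
 [  -0.    -0.3    1.   374.6]
 [   0.     0.     0.     1. ]]
```

```bash
python3 - <<'E'
import cv2,numpy as np
a=cv2.imread("pics/top0.png")[130:310,80:420];b=cv2.imread("pics/side0.png")[130:330,150:350]
a=cv2.resize(a,(800,424),interpolation=3);cv2.imwrite("pics/b.png",a)
cv2.imwrite("pics/c.png",cv2.resize(b,(600,600),interpolation=3))
E
```

```text
(no output)
```

View pics/b.png

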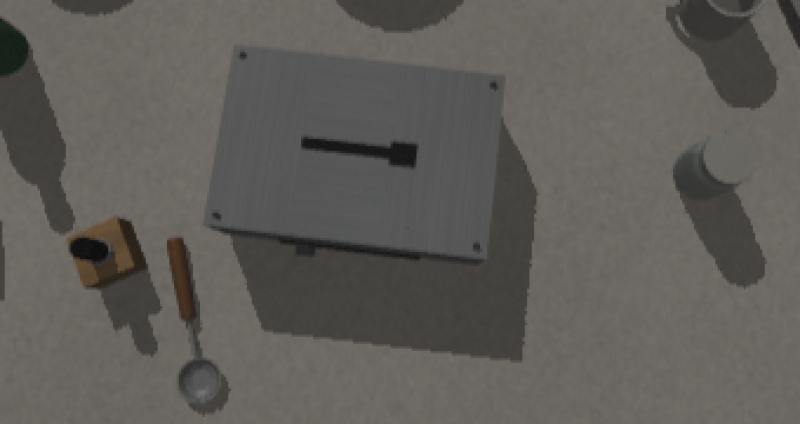

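View pics/c.png

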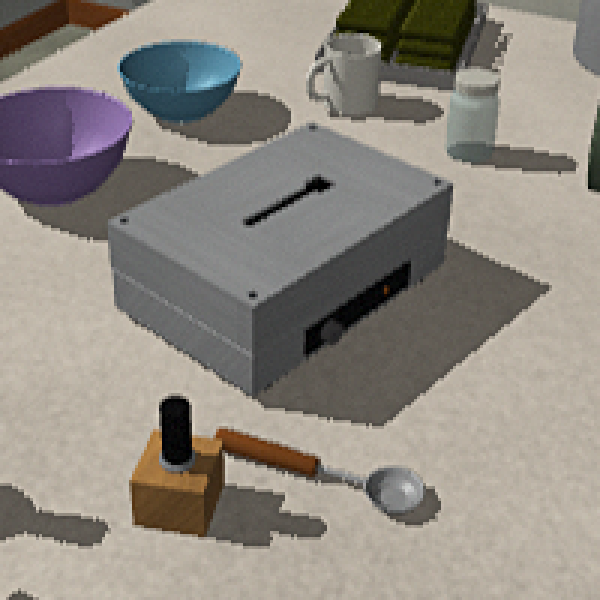

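```bash
cat >> h.py <<'E'
def cloud(c):
    f=K(c); v,u=np.mgrid[0:384,0:512]; r=c["range_z"]
    P=np.stack([(u-c["cx"])/f*r,-(v-c["cy"])/f*r,-r],-1); M=np.linalg.inv(c["world_to_cam"])
    return P@M[:3,:3].T+M[:3,3]
def slot(c,z=115,cen=None,R=110):
    "dark slot seen at plate level -> world points"
    g=c["frame"].max(2); W=cloud(c); v,u=np.mgrid[0:384,0:512]
    o,_=ray(c,0,0); f=K(c); M=np.linalg.inv(c["world_to_cam"])
    D=np.stack([(u-c["cx"])/f,-(v-c["cy"])/f,-np.ones_like(u)],-1)@M[:3,:3].T
    Q=o+D*((z-o[2])/D[...,2])[...,None]
    m=(g<45)&(np.hypot(Q[...,0]-cen[0],Q[...,1]-cen[1])<R)
    n,l,st,_=cv2.connectedComponentsWithStats(m.astype(np.uint8)); k=1+np.argmax(st[1:,4])
    return Q[l==k],l==k
E
python3 - <<'E'
from h import *
np.set_printoptions(precision=1,suppress=True)
for n in["top","side"]:
    c=camera(n); W=cloud(c); 
    m=(abs(W[...,2]-115)<6)&(W[...,0]>300)&(W[...,0]<700)&(abs(W[...,1])<230)
    P=W[m]; r=cv2.minAreaRect(P[:,:2].astype(np.float32)); print(n,r,np.median(P[:,2]))
    Q,mm=slot(c,115,r[0]); q=Q[:,:2]; r2=cv2.minAreaRect(q.astype(np.float32)); print(len(q),r2,cv2.boxPoints(r2))
    m=(W[...,2]>62)&(np.hypot(W[...,0]-437,W[...,1]-325)<60); P=W[m]; print("probe",len(P),P.mean(0),P.min(0),P.max(0))
    h=P[P[:,2]>103]; print(len(h),h.mean(0))
    m=(abs(W[...,2]-50)<4)&(np.hypot(W[...,0]-437,W[...,1]-325)<60); P=W[m]; print("stand",cv2.minAreaRect(P[:,:2].astype(np.float32)))
E
```

```text
top ((505.9535827636719, 28.283416748046875), (300.3689880371094, 200.69027709960938), 75.19841003417969) 114.17914896647824
255 ((506.39141845703125, 25.607654571533203), (122.66648864746094, 23.141021728515625), 74.8726806640625) [[479.2 -30.6]
 [501.6 -36.6]
 [533.6  81.8]
 [511.2  87.8]]
probe 131 [440.5 326.   97. ] [430.1 317.9  62.1] [452.9 340.1 111.5]
74 [441.7 329.3 108. ]
stand ((441.5931701660156, 329.964599609375), (60.39848327636719, 60.137733459472656), 15.973102569580078)
side ((506.8758544921875, 27.524871826171875), (303.93060302734375, 204.87191772460938), 75.06684875488281) 116.37306404794924
72 ((502.19793701171875, 27.625125885009766), (115.24095153808594, 20.96060562133789), 78.36042022705078) [[480.3 -26.7]
 [500.8 -30.9]
 [524.1  81.9]
 [503.6  86.2]]
probe 203 [439.3 335.1  92.9] [430.6 318.6  62.3] [453.6 343.  112.5]
75 [442.  332.3 108.9]
stand ((442.8817138671875, 330.18194580078125), (60.93321990966797, 64.27627563476562), 16.319652557373047)
```

```bash
python3 -m crank '{"dr":[[0,0,0],[0,0,0],[0,0,0],[0,0,0],[0,0,0],[0,0,0],[0,0,0],[0,0,0],[0,0,0],[0,0,0],[0,0,0],[0,0,0]],"dp":[[8.5,10.6,1],[8.5,10.6,1],[8.5,10.6,1],[8.5,10.6,1],[8.5,10.6,1],[8.5,10.6,1],[8.5,10.6,1],[8.5,10.6,1],[8.5,10.6,1],[8.5,10.6,1],[8.5,10.6,1],[8.5,10.6,1]],"claw":[1,1,1,1,1,1,1,1,1,1,1,1]}' 60
python3 - <<'E'
from h import *
from scipy.spatial.transform import Rotation as R
np.set_printoptions(precision=2,suppress=True)
s=state();print(s["t"],s["tcp_pos"],s["qpos"],s["eef_rot"]);M=R.from_quat(np.roll(s["eef_rot"],-1)).as_matrix();print(M,np.degrees(np.arctan2(M[1,0],M[0,0])))
E
```

```text
t: 2.75
tcp_pos: [456.1, -166.0, 341.1]
eef_rot: [-0.0, 0.79, -0.613, 0.001]
ft_force: [1.0, -0.4, 0.3]
gripper_width: 85.5
2.75 [ 456.12 -165.96  341.14] [-0.53 -0.02  1.71 -0.    1.45  0.79] [-0.    0.79 -0.61  0.  ]
[[ 0.25 -0.97  0.  ]
 [-0.97 -0.25 -0.  ]
 [ 0.   -0.   -1.  ]] -75.57125331525697
```

```bash
python3 -m crank '{"dr":[[0,0,-5.9],[0,0,-5.9],[0,0,-5.9],[0,0,-5.9],[0,0,-5.9],[0,0,-5.9],[0,0,-5.9]],"dp":[[-0.6,4.6,0],[-0.6,4.6,0],[-0.6,4.6,0],[-0.6,4.6,0],[-0.6,4.6,0],[-0.6,4.6,0],[-0.6,4.6,0]],"claw":[1,1,1,1,1,1,1]}'
python3 - <<'E'
from h import *
np.set_printoptions(precision=2,suppress=True)
c=camera("wrist");cv2.imwrite("pics/w1.png",c["frame"]);print(state()["tcp_pos"],np.linalg.inv(c["world_to_cam"]))
Q,m=slot(c,115,(506,28)); r2=cv2.minAreaRect(Q[:,:2].astype(np.float32)); print(len(Q),r2,cv2.boxPoints(r2))
for t in["warmer_bay","warmer_slotend","warmer_mid"]:
    for x in tip_of(t,"wrist")[:1]: print(t,x,atz(c,*x["point"],115))
E
```

```text
t: 3.33
tcp_pos: [430.9, 17.8, 340.8]
eef_rot: [0.0, -0.61, 0.792, -0.0]
ft_force: [-0.1, -1.0, -1.7]
gripper_width: 85.7
[431.17  16.63 340.8 ] [[ -0.26   0.93   0.26 498.26]
 [ -0.97  -0.25  -0.07  -0.18]
 [ -0.    -0.27   0.96 411.59]
 [  0.     0.     0.     1.  ]]
1689 ((508.65106201171875, 25.50341796875), (120.11555480957031, 21.439546585083008), 75.20791625976562) [[482.95 -29.83]
 [503.68 -35.3 ]
 [534.35  80.83]
 [513.62  86.31]]
warmer_bay {'point': [284.5, 111.1], 'p': 0.94} [495.78 -21.47 115.  ]
warmer_slotend {'point': [172.8, 109.7], 'p': 0.96} [524.76  83.14 115.  ]
warmer_mid {'point': [221.7, 109.2], 'p': 0.94} [513.07  37.07 115.  ]
```

View pics/w1.png

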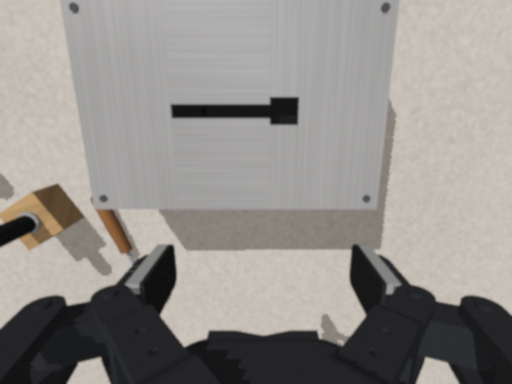

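```bash
python3 -m crank '{"dr":[[0,0,0],[0,0,0],[0,0,0],[0,0,0],[0,0,0],[0,0,0],[0,0,0],[0,0,0],[0,0,0],[0,0,0]],"dp":[[0.3,7.8,-2.6],[0.3,7.8,-2.6],[0.3,7.8,-2.6],[0.3,7.8,-2.6],[0.3,7.8,-2.6],[0.3,7.8,-2.6],[0.3,7.8,-2.6],[0.3,7.8,-2.6],[0.3,7.8,-2.6],[0.3,7.8,-2.6]],"claw":[1,1,1,1,1,1,1,1,1,1]}'
python3 - <<'E'
from h import *
np.set_printoptions(precision=2,suppress=True)
c=camera("wrist");cv2.imwrite("pics/w2.png",c["frame"]);print(state()["tcp_pos"],state()["qpos"])
for t in["probe_grip","stand"]:
    for x in tip_of(t,"wrist")[:1]: print(t,x,atz(c,*x["point"],83 if t[0]=="p" else 25))
W=cloud(c)
m=(abs(W[...,2]-109)<5)&(np.hypot(W[...,0]-442,W[...,1]-330)<20);P=W[m];print(len(P))
if len(P): print(P.mean(0),cv2.minEnclosingCircle(P[:,:2].astype(np.float32)))
m=(abs(W[...,2]-50)<4)&(np.hypot(W[...,0]-442,W[...,1]-330)<50); P=W[m]; print("stand",cv2.minAreaRect(P[:,:2].astype(np.float32)))
E
```

```text
t: 4.37
tcp_pos: [443.4, 328.2, 234.9]
eef_rot: [-0.002, -0.609, 0.793, 0.0]
ft_force: [-0.4, -0.7, 0.2]
gripper_width: 85.2
[443.77 327.29 235.83] [ 0.48  0.22  1.67 -0.    1.25  2.31]
probe_grip {'point': [262.2, 204.4], 'p': 0.77} [443.65 327.94  83.  ]
849
[446.35 329.51 109.5 ] ((445.48553466796875, 329.7213439941406), 11.765776634216309)
stand ((445.0115661621094, 330.02081298828125), (60.46583557128906, 60.28522491455078), 16.037363052368164)
```

View pics/w2.png

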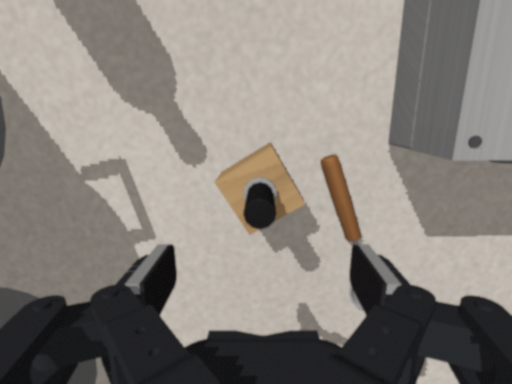

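```bash
cat >> h.py <<'E'
def avg(n=8):
    T=[];F=[];Q=[]
    for i in range(n):
        camera("top"); s=state(); T.append(s["tcp_pos"]);F.append(s["ft_force"]);Q.append(s["torque"])
    print("t",round(s["t"],2),"tcp",np.round(np.mean(T,0),2),"sd",np.round(np.std(T,0),2),"F",np.round(np.mean(F,0),2),"M",np.round(np.mean(Q,0),2),"w",round(s["gripper_width"],1))
E
python3 -m crank '{"dr":[[0,0,0],[0,0,0],[0,0,0],[0,0,0],[0,0,0]],"dp":[[0,0.05,-0.8],[0,0.05,-1.6],[0,0.05,-2.38],[0,0.05,-2.38],[0,0.05,-2.38]],"claw":[1,1,1,1,1]}'
python3 -c "
from h import *
avg()"
```

```text
t: 4.93
tcp_pos: [442.7, 328.2, 140.6]
eef_rot: [-0.002, -0.607, 0.794, 0.0]
ft_force: [-0.1, 1.0, 0.7]
gripper_width: 85.3
t 5.33 tcp [444.69 330.38 143.69] sd [0.48 0.48 0.64] F [ 0.09 -0.05  0.45] M [ 0.01 -0.01  0.  ] w 85.0
```

```bash
python3 -m crank '{"dr":[[0,0,0],[0,0,0],[0,0,0],[0,0,0],[0,0,0],[0,0,0],[0,0,0],[0,0,0],[0,0,0],[0,0,0],[0,0,0],[0,0,0]],"dp":[[0,0,-0.08],[0,0,-0.08],[0,0,-0.08],[0,0,-0.08],[0,0,-0.08],[0,0,-0.08],[0,0,-0.08],[0,0,-0.08],[0,0,-0.08],[0,0,-0.08],[0,0,-0.08],[0,0,-0.08]],"claw":[1,0.2,0.2,0.2,0,0,0,0,0,0,0,0]}' 70
python3 -c "
from h import *
avg(4)"
```

```text
t: 6.33
tcp_pos: [443.4, 330.2, 138.3]
eef_rot: [0.0, -0.608, 0.794, -0.0]
ft_force: [0.5, 1.1, 1.8]
gripper_width: 22.4
t 6.53 tcp [443.34 330.23 138.3 ] sd [0.01 0.   0.02] F [0.43 0.52 0.88] M [ 0.04 -0.07 -0.01] w 22.2
```

```bash
python3 -m crank '{"dr":[[0,0,0],[0,0,0],[0,0,0],[0,0,0],[0,0,0],[0,0,0],[0,0,0],[0,0,0],[0,0,0]],"dp":[[0,0,0.3],[0,0,0.9],[0,0,1.5],[0,0,2.1],[0,0,2.7],[0,0,3.3],[0,0,3.75],[0,0,3.75],[0,0,3.75]],"claw":[0,0,0,0,0,0,0,0,0]}'
python3 - <<'E'
from h import *
avg(4)
c=camera("side");cv2.imwrite("pics/s2.png",cv2.resize(c["frame"][150:330,120:320],(600,540)))
E
```

```text
t: 7.28
tcp_pos: [443.4, 330.3, 289.4]
eef_rot: [0.001, -0.608, 0.794, -0.0]
ft_force: [0.8, -0.3, -0.8]
gripper_width: 22.2
t 7.48 tcp [442.29 329.65 286.56] sd [0.22 0.12 0.67] F [-0.34 -0.17 -1.51] M [0.02 0.   0.01] w 22.9
```

View pics/s2.png

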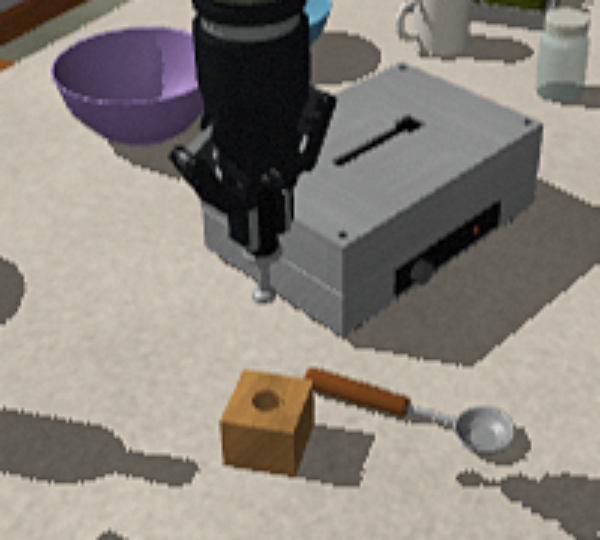

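```bash
python3 -m crank '{"dr":[[0,0,0],[0,0,0],[0,0,0],[0,0,0],[0,0,0],[0,0,0],[0,0,0],[0,0,0],[0,0,0],[0,0,0],[0,0,0],[0,0,0]],"dp":[[0.1,-0.6,0],[0.22,-1.5,0],[0.37,-2.5,0],[0.51,-3.5,0],[0.66,-4.5,0],[0.81,-5.5,0],[0.96,-6.5,0],[1.1,-7.5,0],[1.22,-8.3,0],[1.29,-8.77,0],[1.29,-8.77,0],[1.29,-8.77,0]],"claw":[0,0,0,0,0,0,0,0,0,0,0,0]}'
python3 - <<'E'
from h import *
avg(4)
a=[]
for n in["side","wrist","top"]:
    c=camera(n);cv2.imwrite(f"pics/{n}3.png",c["frame"])
    for t in["probe_tip","warmer_bay"]:
        for x in tip_of(t,n)[:1]: print(n,t,x,"tip@155" ,atz(c,*x["point"],155),atz(c,*x["point"],115))
    print(n,"exp tip px",proj(c,[494.9,-20.4,155]),"bay",proj(c,[494.9,-20.4,115]))
    a.append(c["frame"])
o=[cv2.resize(a[0][130:270,170:310],(400,400)),cv2.resize(a[1][60:340,120:400],(400,400))]
cv2.imwrite("pics/d.png",np.hstack(o))
E
```

```text
t: 8.53
tcp_pos: [494.4, -21.5, 287.1]
eef_rot: [-0.001, -0.607, 0.795, 0.001]
ft_force: [0.7, 0.2, -0.8]
gripper_width: 22.4
t 8.73 tcp [494.36 -19.89 287.44] sd [0.05 0.41 0.19] F [-0.3   0.31 -0.51] M [ 0. -0. -0.] w 22.5
side probe_tip {'point': [257.7, 179.7], 'p': 0.51} tip@155 [489.57095821 -21.79421891 155.        ] [521.10134648 -87.78379445 115.        ]
side warmer_bay {'point': [259.3, 189.6], 'p': 0.75} tip@155 [458.55647678  29.89399907 155.        ] [487.75871364 -32.21551812 115.        ]
side exp tip px [255.94710748 179.47675224] bay [255.58569518 190.69032056]
wrist probe_tip {'point': [260.3, 210.1], 'p': 0.63} tip@155 [497.08386385 -18.6237869  155.        ] [484.3283765  -14.84538212 115.        ]
wrist warmer_bay {'point': [262.7, 195.4], 'p': 0.56} tip@155 [507.44070017 -23.21666    155.        ] [496.7175586  -20.33952527 115.        ]
wrist exp tip px [263.40663156 212.23299286] bay [263.30930015 197.33480353]
top exp tip px [250.56646138 191.6086721 ] bay [250.84991439 194.67062962]
```

View pics/d.png

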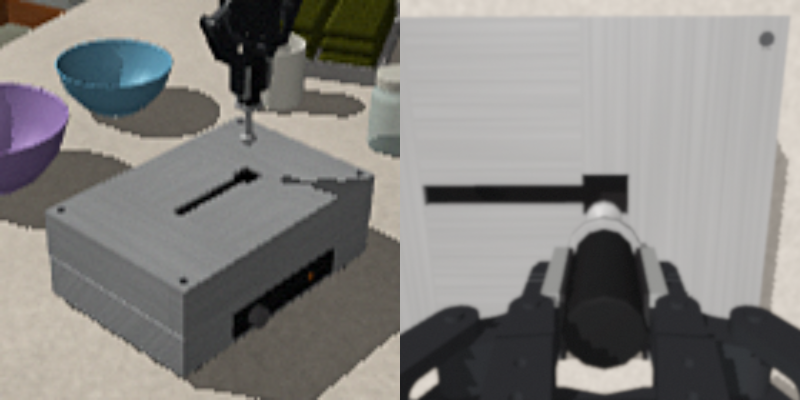

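```bash
cat > g.py <<'E'
import sys
from h import *
# guard: exit 1 if mean force exceeds limit (N); prints readings
lim=float(sys.argv[1]); F=[];T=[]
for i in range(3):
    camera("top"); s=state(); F.append(s["ft_force"]);T.append(s["tcp_pos"])
F=np.mean(F,0);print(round(s["t"],2),"tcp",np.round(np.mean(T,0),2),"F",np.round(F,2)); sys.exit(int(np.linalg.norm(F)>lim))
E
python3 -m crank '{"dr":[[0,0,0],[0,0,0],[0,0,0],[0,0,0],[0,0,0],[0,0,0]],"dp":[[0,0,-0.2],[0,0,-0.5],[0,0,-0.75],[0,0,-0.85],[0,0,-0.85],[0,0,-0.85]],"claw":[0,0,0,0,0,0]}' >/dev/null
python3 g.py 3 && python3 -m crank '{"dr":[[0,0,0],[0,0,0],[0,0,0],[0,0,0],[0,0,0],[0,0,0]],"dp":[[0,0,-0.06],[0,0,-0.12],[0,0,-0.18],[0,0,-0.24],[0,0,-0.25],[0,0,-0.25]],"claw":[0,0,0,0,0,0]}' >/dev/null && python3 g.py 3
```

```text
9.83 tcp [495.14 -20.76 254.59] F [-0.1   0.24 -0.98]
10.48 tcp [494.79 -20.65 244.13] F [ 0.22  0.3  -0.75]
```

```bash
sed -i 's/range(3)/range(2)/' g.py
s='x'; python3 -m crank '{"dr":[[0,0,0],[0,0,0],[0,0,0],[0,0,0],[0,0,0]],"dp":[[0,0,-0.05],[0,0,-0.1],[0,0,-0.15],[0,0,-0.15],[0,0,-0.15]],"claw":[0,0,0,0,0]}' >/dev/null
python3 g.py 3 && python3 -m crank '{"dr":[[0,0,0],[0,0,0],[0,0,0],[0,0,0],[0,0,0]],"dp":[[0,0,-0.04],[0,0,-0.08],[0,0,-0.12],[0,0,-0.12],[0,0,-0.12]],"claw":[0,0,0,0,0]}' >/dev/null && python3 g.py 3 && python3 -m crank '{"dr":[[0,0,0],[0,0,0],[0,0,0],[0,0,0]],"dp":[[0,0,-0.025],[0,0,-0.05],[0,0,-0.05],[0,0,-0.05]],"claw":[0,0,0,0]}' >/dev/null && python3 g.py 3
```

```text
11.0 tcp [494.78 -20.65 238.1 ] F [-0.12  0.59 -0.79]
11.52 tcp [494.8  -20.65 233.34] F [-0.19 -0.9  -1.13]
11.95 tcp [494.8  -20.65 231.37] F [ 0.02 -0.28 -0.91]
```

Tip ≈ 98. Fine steps of about 0.8 mm until the floor is felt.

```bash

python3 -m crank '{"dr":[[0,0,0],[0,0,0],[0,0,0]],"dp":[[0,0,-0.02],[0,0,-0.02],[0,0,-0.02]],"claw":[0,0,0]}' >/dev/null
python3 g.py 2.5 && python3 -m crank '{"dr":[[0,0,0],[0,0,0],[0,0,0]],"dp":[[0,0,-0.02],[0,0,-0.02],[0,0,-0.02]],"claw":[0,0,0]}' >/dev/null && python3 g.py 2.5 && python3 -m crank '{"dr":[[0,0,0],[0,0,0],[0,0,0]],"dp":[[0,0,-0.02],[0,0,-0.02],[0,0,-0.02]],"claw":[0,0,0]}' >/dev/null && python3 g.py 2.5 &&  python3 -m crank '{"dr":[[0,0,0],[0,0,0],[0,0,0]],"dp":[[0,0,-0.02],[0,0,-0.02],[0,0,-0.02]],"claw":[0,0,0]}' >/dev/null && python3 g.py 2.5 && python3 -m crank '{"dr":[[0,0,0],[0,0,0],[0,0,0]],"dp":[[0,0,-0.02],[0,0,-0.02],[0,0,-0.02]],"claw":[0,0,0]}' >/dev/null && python3 g.py 2.5
```

```text
12.3 tcp [494.79 -20.65 230.56] F [-0.33 -0.14 -0.74]
12.65 tcp [494.78 -20.64 229.74] F [-0.07 -0.17 -0.52]
13.0 tcp [494.79 -20.65 228.95] F [-0.66  0.41 -0.71]
13.35 tcp [494.91 -20.67 228.28] F [ 0.34 -0.23 -0.06]
13.7 tcp [495.11 -20.72 228.16] F [-1.95  0.32  5.38]
```

```bash
cat > p.py <<'E'
import sys
from h import *
# pressing guard: stop on contact lost or too much force
F=[state()["ft_force"]]; camera("top"); s=state(); F=np.mean(F+[s["ft_force"]],0)
y=(s["tcp_pos"][:2]-[507.8,27.9])@[.2588,.9659]; x=(s["tcp_pos"][:2]-[507.8,27.9])@[.9659,-.2588]
print(round(s["t"],2),"tcp",np.round(s["tcp_pos"],2),"F",np.round(F,2),"slot xy",round(x,1),round(y,1)); sys.exit(int(np.hypot(F[0],F[1])>6 or F[2]>9 or F[2]<0.8))
E
python3 -m crank '{"dr":[[0,0,0],[0,0,0],[0,0,0]],"dp":[[0,0,0.005],[0,0,0.005],[0,0,0.005]],"claw":[0,0,0]}' >/dev/null
python3 p.py && python3 -m crank '{"dr":[[0,0,0],[0,0,0],[0,0,0],[0,0,0]],"dp":[[0.01,0.04,0],[0.03,0.12,0],[0.05,0.2,0],[0.05,0.2,0]],"claw":[0,0,0,0]}' >/dev/null && python3 p.py && python3 -m crank '{"dr":[[0,0,0],[0,0,0],[0,0,0]],"dp":[[0.013,0.05,0],[0.025,0.097,0],[0.025,0.097,0]],"claw":[0,0,0]}' >/dev/null && python3 p.py && python3 -m crank '{"dr":[[0,0,0],[0,0,0],[0,0,0]],"dp":[[0.013,0.05,0],[0.025,0.097,0],[0.025,0.097,0]],"claw":[0,0,0]}' >/dev/null && python3 p.py && python3 -m crank '{"dr":[[0,0,0],[0,0,0],[0,0,0]],"dp":[[0.013,0.05,0],[0.025,0.097,0],[0.025,0.097,0]],"claw":[0,0,0]}' >/dev/null && python3 p.py && python3 -m crank '{"dr":[[0,0,0],[0,0,0],[0,0,0]],"dp":[[0.013,0.05,0],[0.025,0.097,0],[0.025,0.097,0]],"claw":[0,0,0]}' >/dev/null && python3 p.py
```

```text
14.0 tcp [495.09 -20.73 228.15] F [-1.72 -0.03  6.05] slot xy 0.3 -50.3
14.38 tcp [497.43 -12.95 228.18] F [-0.76 -1.86  5.62] slot xy 0.6 -42.1
14.68 tcp [498.39  -9.14 228.16] F [-0.92 -2.86  5.61] slot xy 0.5 -38.2
14.98 tcp [499.39  -5.25 228.17] F [-0.42 -2.56  5.66] slot xy 0.5 -34.2
15.28 tcp [500.39  -1.37 228.17] F [-0.79 -2.29  5.44] slot xy 0.4 -30.2
15.58 tcp [501.39   2.49 228.17] F [-0.47 -3.1   5.26] slot xy 0.4 -26.2
```

Sliding smoothly in the narrow slot, ~6 N. Continue.

```bash

python3 -m crank '{"dr":[[0,0,0],[0,0,0],[0,0,0]],"dp":[[0.013,0.05,0],[0.025,0.097,0],[0.025,0.097,0]],"claw":[0,0,0]}' >/dev/null && python3 p.py && python3 -m crank '{"dr":[[0,0,0],[0,0,0],[0,0,0]],"dp":[[0.013,0.05,0],[0.025,0.097,0],[0.025,0.097,0]],"claw":[0,0,0]}' >/dev/null && python3 p.py && python3 -m crank '{"dr":[[0,0,0],[0,0,0],[0,0,0]],"dp":[[0.013,0.05,0],[0.025,0.097,0],[0.025,0.097,0]],"claw":[0,0,0]}' >/dev/null && python3 p.py && python3 -m crank '{"dr":[[0,0,0],[0,0,0],[0,0,0]],"dp":[[0.013,0.05,0],[0.025,0.097,0],[0.025,0.097,0]],"claw":[0,0,0]}' >/dev/null && python3 p.py && python3 -m crank '{"dr":[[0,0,0],[0,0,0],[0,0,0]],"dp":[[0.013,0.05,0],[0.025,0.097,0],[0.025,0.097,0]],"claw":[0,0,0]}' >/dev/null && python3 p.py && python3 -m crank '{"dr":[[0,0,0],[0,0,0],[0,0,0]],"dp":[[0.013,0.05,0],[0.025,0.097,0],[0.025,0.097,0]],"claw":[0,0,0]}' >/dev/null && python3 p.py && python3 -m crank '{"dr":[[0,0,0],[0,0,0],[0,0,0]],"dp":[[0.013,0.05,0],[0.025,0.097,0],[0.025,0.097,0]],"claw":[0,0,0]}' >/dev/null && python3 p.py && python3 -m crank '{"dr":[[0,0,0],[0,0,0],[0,0,0]],"dp":[[0.013,0.05,0],[0.025,0.097,0],[0.025,0.097,0]],"claw":[0,0,0]}' >/dev/null && python3 p.py
```

```text
15.88 tcp [502.38   6.37 228.17] F [-0.66 -2.39  6.31] slot xy 0.3 -22.2
16.18 tcp [503.4   10.27 228.17] F [-0.01 -2.06  4.93] slot xy 0.3 -18.2
16.48 tcp [504.38  14.15 228.17] F [-0.14 -3.    5.92] slot xy 0.3 -14.2
16.78 tcp [505.39  18.   228.18] F [-0.78 -2.31  5.65] slot xy 0.2 -10.2
17.08 tcp [506.37  21.9  228.17] F [ 0.02 -2.36  5.56] slot xy 0.2 -6.2
17.38 tcp [507.35  25.8  228.16] F [-1.   -2.75  6.64] slot xy 0.1 -2.1
17.68 tcp [508.36  29.67 228.15] F [-1.38 -2.81  6.04] slot xy 0.1 1.9
17.98 tcp [509.34  33.54 228.16] F [-1.1  -2.75  5.36] slot xy 0.0 5.8
```

```bash
python3 -c "
from workcell import *
print(state()['ft_force'])"
```

```text
[-1.55726623 -3.2393006   4.78181688]
```

```bash

python3 -m crank '{"dr":[[0,0,0],[0,0,0],[0,0,0]],"dp":[[0.013,0.05,0],[0.026,0.097,0],[0.026,0.097,0]],"claw":[0,0,0]}' >/dev/null && python3 p.py && python3 -m crank '{"dr":[[0,0,0],[0,0,0],[0,0,0]],"dp":[[0.013,0.05,0],[0.026,0.097,0],[0.026,0.097,0]],"claw":[0,0,0]}' >/dev/null && python3 p.py && python3 -m crank '{"dr":[[0,0,0],[0,0,0],[0,0,0]],"dp":[[0.013,0.05,0],[0.026,0.097,0],[0.026,0.097,0]],"claw":[0,0,0]}' >/dev/null && python3 p.py && python3 -m crank '{"dr":[[0,0,0],[0,0,0],[0,0,0]],"dp":[[0.013,0.05,0],[0.026,0.097,0],[0.026,0.097,0]],"claw":[0,0,0]}' >/dev/null && python3 p.py && python3 -m crank '{"dr":[[0,0,0],[0,0,0],[0,0,0]],"dp":[[0.013,0.05,0],[0.026,0.097,0],[0.026,0.097,0]],"claw":[0,0,0]}' >/dev/null && python3 p.py && python3 -m crank '{"dr":[[0,0,0],[0,0,0],[0,0,0]],"dp":[[0.013,0.05,0],[0.026,0.097,0],[0.026,0.097,0]],"claw":[0,0,0]}' >/dev/null && python3 p.py && python3 -m crank '{"dr":[[0,0,0],[0,0,0],[0,0,0]],"dp":[[0.013,0.05,0],[0.026,0.097,0],[0.026,0.097,0]],"claw":[0,0,0]}' >/dev/null && python3 p.py && python3 -m crank '{"dr":[[0,0,0],[0,0,0],[0,0,0]],"dp":[[0.013,0.05,0],[0.026,0.097,0],[0.026,0.097,0]],"claw":[0,0,0]}' >/dev/null && python3 p.py && python3 -m crank '{"dr":[[0,0,0],[0,0,0],[0,0,0]],"dp":[[0.013,0.05,0],[0.026,0.097,0],[0.026,0.097,0]],"claw":[0,0,0]}' >/dev/null && python3 p.py && python3 -m crank '{"dr":[[0,0,0],[0,0,0],[0,0,0]],"dp":[[0.013,0.05,0],[0.026,0.097,0],[0.026,0.097,0]],"claw":[0,0,0]}' >/dev/null && python3 p.py
```

```text
18.28 tcp [510.38  37.44 228.18] F [-0.72 -2.76  5.94] slot xy 0.0 9.9
18.58 tcp [511.42  41.4  228.11] F [-0.89 -2.02  5.13] slot xy -0.0 14.0
18.88 tcp [511.54  46.3  226.77] F [ 0.6  -0.08  0.73] slot xy -1.1 18.7
```

```bash

python3 -m crank '{"dr":[[0,0,0],[0,0,0],[0,0,0]],"dp":[[0.01,0.04,0],[0.013,0.05,0],[0.013,0.05,0]],"claw":[0,0,0]}' >/dev/null ; python3 p.py;  python3 g.py 9; python3 -c "
from workcell import *
print(state()['eef_rot'],state()['torque'])"
```

```text
19.18 tcp [511.99  47.81 226.92] F [ 0.18 -0.43 -1.19] slot xy -1.1 20.3
19.28 tcp [512.15  47.69 227.16] F [-0.25 -0.33 -0.89]
[-2.23254438e-04 -6.08275174e-01  7.93726128e-01  3.09364914e-04] [0.03895955 0.05379319 0.08136929]
```

```bash

python3 -m crank '{"dr":[[0,0,0],[0,0,0],[0,0,0],[0,0,0]],"dp":[[0.025,0.02,0],[0.025,0.02,-0.02],[0.025,0.02,-0.03],[0.025,0.02,-0.03]],"claw":[0,0,0,0]}' >/dev/null ; python3 g.py 4 && python3 -m crank '{"dr":[[0,0,0],[0,0,0],[0,0,0]],"dp":[[0,0,-0.03],[0,0,-0.03],[0,0,-0.03]],"claw":[0,0,0]}' >/dev/null && python3 g.py 4 && python3 -m crank '{"dr":[[0,0,0],[0,0,0],[0,0,0]],"dp":[[0,0,-0.03],[0,0,-0.03],[0,0,-0.03]],"claw":[0,0,0]}' >/dev/null && python3 g.py 4 && python3 -m crank '{"dr":[[0,0,0],[0,0,0],[0,0,0]],"dp":[[0,0,-0.03],[0,0,-0.03],[0,0,-0.03]],"claw":[0,0,0]}' >/dev/null && python3 g.py 4 && python3 -m crank '{"dr":[[0,0,0],[0,0,0],[0,0,0]],"dp":[[0,0,-0.03],[0,0,-0.03],[0,0,-0.03]],"claw":[0,0,0]}' >/dev/null && python3 g.py 4 && python3 -m crank '{"dr":[[0,0,0],[0,0,0],[0,0,0]],"dp":[[0,0,-0.03],[0,0,-0.03],[0,0,-0.03]],"claw":[0,0,0]}' >/dev/null && python3 g.py 4
```

```text
19.72 tcp [513.39  48.33 226.3 ] F [-0.44 -0.02 -1.25]
20.07 tcp [513.4   48.35 225.15] F [-0.3  -0.08 -1.64]
20.42 tcp [513.64  48.52 224.27] F [-0.14  0.61  1.35]
20.77 tcp [513.85  48.72 223.62] F [-1.19  2.39  5.69]
```

```bash

python3 -m crank '{"dr":[[0,0,0],[0,0,0],[0,0,0],[0,0,0]],"dp":[[0,0,0.03],[0.01,0.055,0.03],[0.01,0.055,0.01],[0.01,0.055,0]],"claw":[0,0,0,0]}' >/dev/null ; python3 g.py 4 && python3 -m crank '{"dr":[[0,0,0],[0,0,0],[0,0,0]],"dp":[[0,0,-0.03],[0,0,-0.03],[0,0,-0.03]],"claw":[0,0,0]}' >/dev/null && python3 g.py 4 && python3 -m crank '{"dr":[[0,0,0],[0,0,0],[0,0,0]],"dp":[[0,0,-0.03],[0,0,-0.03],[0,0,-0.03]],"claw":[0,0,0]}' >/dev/null && python3 g.py 4 && python3 -m crank '{"dr":[[0,0,0],[0,0,0],[0,0,0]],"dp":[[0,0,-0.03],[0,0,-0.03],[0,0,-0.03]],"claw":[0,0,0]}' >/dev/null && python3 g.py 4 && python3 -m crank '{"dr":[[0,0,0],[0,0,0],[0,0,0]],"dp":[[0,0,-0.03],[0,0,-0.03],[0,0,-0.03]],"claw":[0,0,0]}' >/dev/null && python3 g.py 4 && python3 -m crank '{"dr":[[0,0,0],[0,0,0],[0,0,0]],"dp":[[0,0,-0.04],[0,0,-0.04],[0,0,-0.04]],"claw":[0,0,0]}' >/dev/null && python3 g.py 4
```

```text
21.2 tcp [513.37  50.38 221.97] F [-0.11 -0.31 -0.6 ]
21.55 tcp [513.81  50.49 221.48] F [ 0.31  0.06 -0.71]
21.9 tcp [513.83  50.55 220.36] F [-0.43  0.43 -0.42]
22.25 tcp [513.81  50.54 219.12] F [-0.58  0.14 -0.06]
22.6 tcp [513.83  50.56 217.95] F [-0.31  0.26 -1.11]
22.95 tcp [513.82  50.55 216.32] F [-0.59 -0.29 -0.73]
```

```bash

python3 -m crank '{"dr":[[0,0,0],[0,0,0],[0,0,0],[0,0,0]],"dp":[[0,0,-0.04],[0,0,-0.08],[0,0,-0.1],[0,0,-0.1]],"claw":[0,0,0,0]}' >/dev/null ; python3 g.py 4 && python3 -m crank '{"dr":[[0,0,0],[0,0,0],[0,0,0],[0,0,0]],"dp":[[0,0,-0.04],[0,0,-0.08],[0,0,-0.1],[0,0,-0.1]],"claw":[0,0,0,0]}' >/dev/null && python3 g.py 4 && python3 -m crank '{"dr":[[0,0,0],[0,0,0],[0,0,0]],"dp":[[0,0,-0.03],[0,0,-0.06],[0,0,-0.06]],"claw":[0,0,0]}' >/dev/null && python3 g.py 4 && python3 -m crank '{"dr":[[0,0,0],[0,0,0],[0,0,0]],"dp":[[0,0,-0.02],[0,0,-0.03],[0,0,-0.03]],"claw":[0,0,0]}' >/dev/null && python3 g.py 3 && python3 -m crank '{"dr":[[0,0,0],[0,0,0],[0,0,0]],"dp":[[0,0,-0.02],[0,0,-0.02],[0,0,-0.02]],"claw":[0,0,0]}' >/dev/null && python3 g.py 2 && python3 -m crank '{"dr":[[0,0,0],[0,0,0],[0,0,0]],"dp":[[0,0,-0.02],[0,0,-0.02],[0,0,-0.02]],"claw":[0,0,0]}' >/dev/null && python3 g.py 2
```

```text
23.38 tcp [513.72  50.55 212.18] F [ 0.36 -0.31 -1.12]
23.82 tcp [513.76  50.55 208.23] F [ 0.23 -0.59 -0.82]
24.17 tcp [513.74  50.57 205.83] F [-0.17 -0.1  -1.31]
24.52 tcp [513.81  50.55 204.73] F [ 0.39  0.36 -0.76]
24.87 tcp [513.83  50.55 203.98] F [-0.6  -0.46 -1.49]
25.22 tcp [514.    50.52 203.32] F [ 0.26  0.12 -0.32]
```

```bash

python3 -m crank '{"dr":[[0,0,0],[0,0,0],[0,0,0],[0,0,0],[0,0,0],[0,0,0],[0,0,0],[0,0,0],[0,0,0],[0,0,0]],"dp":[[0,0,0],[0,0,0],[0,0,0],[0,0,0],[0,0,0],[0,0,0],[0,0,0],[0,0,0],[0,0,0],[0,0,0]],"claw":[0.4,0.4,0.5,0.6,0.8,1,1,1,1,1]}'
python3 -m crank '{"dr":[[0,0,0],[0,0,0],[0,0,0],[0,0,0],[0,0,0],[0,0,0],[0,0,0],[0,0,0]],"dp":[[0,0,0.2],[0,0,0.6],[0,0,1.2],[0,0,1.8],[0,0,2.4],[0,0,3],[0,0,3],[0,0,3]],"claw":[1,1,1,1,1,1,1,1]}'
python3 - <<'E'
from h import *
np.set_printoptions(precision=1,suppress=True)
c=camera("side");a=c["frame"];w=camera("wrist");b=w["frame"]
for n in(c,w):
    W=cloud(n);m=(W[...,2]>125)&(W[...,2]<185)&(np.hypot(W[...,0]-514,W[...,1]-51)<25);P=W[m];print(len(P),P.max(0),P.min(0),P[P[:,2]>168].mean(0),P[(P[:,2]<150)].mean(0))
cv2.imwrite("pics/e.png",np.hstack([cv2.resize(a[130:270,170:310],(400,400)),cv2.resize(b[40:320,120:400],(400,400))]))
E
```

```text
t: 26.05
tcp_pos: [513.9, 50.5, 203.2]
eef_rot: [0.0, -0.608, 0.794, -0.0]
ft_force: [0.5, -0.3, 0.5]
gripper_width: 85.3
t: 26.72
tcp_pos: [514.8, 50.5, 325.7]
eef_rot: [0.002, -0.608, 0.794, -0.002]
ft_force: [-0.1, -0.1, -0.3]
gripper_width: 85.6
139 [522.8  65.  177.6] [500.6  41.5 125.8] [511.1  54.4 173.7] [509.   58.  137.6]
965 [527.8  61.4 177. ] [504.6  38.4 125.1] [517.1  49.7 174.5] [525.1  47.7 138. ]
```

View pics/e.png

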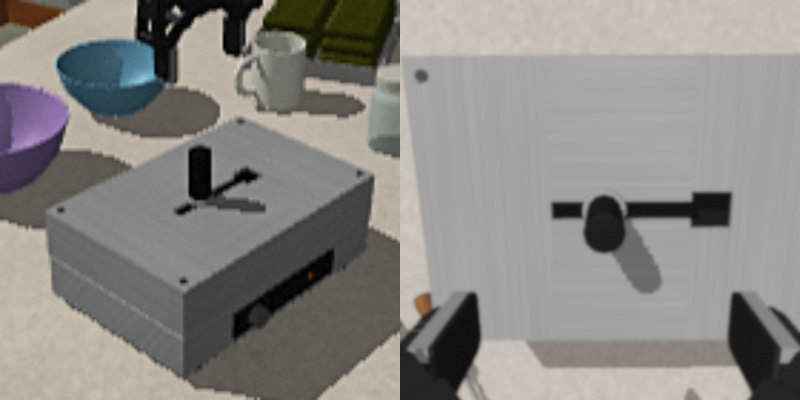

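```bash
python3 -c "
from workcell import *
print(hand_in(), state()['t'])"
```

```text
the job is handed in; nothing more can be done
the job is handed in; nothing more can be done
```

The probe is in the hidden well, released, with its collar on the cover plate. The job was handed in just after 26.8 s of the 64 s; it gives no verdict.

**What I did:** I lifted the probe from the stand, put it down through the bay, and felt the floor at about 6 N. I slid it along the narrow slot at 5–6.6 N until contact was lost at about y = +19 mm. On the first lowering it touched the well's rim (about 6 N), so I raised it slightly, moved it about 2 mm along the slot, and lowered it about 25 mm to home. Then I opened the gripper and lifted clear.

**Last checks:**
- **Height:** The handle top measured about 174.5 mm, against 174 mm expected when home. The final gripper height puts the tip at about 70 mm.
- **Uprightness:** The probe looks upright in the side and wrist pictures, with the collar on the plate. I did not measure the tilt.
- **Forces:** The highest reading I took on the warmer was 6.6 N, against the 30 N limit.
- **Bystanders:** The gripper never went low near the jar or mug, and the nearest it came to the spoon was grasping the probe at the stand. I did not measure their positions again afterwards.

**Disagreements:** The wrist camera read about 3 mm farther in x than the top camera. I worked from the probe-to-slot offset, on which the two agree to about 1 mm. The gripper read about 22 mm on the 24 mm handle, but it held firm.

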